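# Pepper after salt: hold the mill over the egg

## Task

The egg in the red cup has had its salt: put the salt mill (white head) back upright, fully down, in the empty hole of the mill block and let go of it. Then take the pepper mill (black head) out of the block, bring it across and hold it upright and still, centred about 2 cm above the cut top of the egg in the red cup, touching nothing but the gripper: finish there, still holding it, ready to grind. Do not drop the mills, knock the dish drainer, touch the eggs or their cups with a mill, or disturb anything else.

Things in the scene. Friction and masses are not known exactly. Their poses are not given: they have to be found in the camera images.
- salt_mill: Upright tube-shaped battery spice mill with a white head, clear tube and black grinder collar at the foot (where it grinds out). 140 mm tall plus a 2 mm flat steel button on top; 36 mm in diameter, its head (the top 42 mm) 34 mm; 0.12 to 0.25 kg. Origin: centre of the flat foot (the outlet); z along the mill, up. At the start it stands on the wooden board, on the near side of the egg cups.
- pepper_mill: Upright tube-shaped battery spice mill with a black head, clear tube and black grinder collar at the foot (where it grinds out). 140 mm tall plus a 2 mm flat steel button on top; 36 mm in diameter, its head (the top 42 mm) 34 mm; 0.12 to 0.25 kg. Origin: centre of the flat foot (the outlet); z along the mill, up. At the start it stands in one of the four holes of the mill block (any of them).
- pepper_mill_outlet (a point): The centre of the pepper mill's flat foot, where the pepper comes out; same point and axes as pepper_mill.
- chilli_mill: Upright tube-shaped battery spice mill with a red head, clear tube and black grinder collar at the foot (where it grinds out). 140 mm tall plus a 2 mm flat steel button on top; 36 mm in diameter, its head (the top 42 mm) 34 mm; 0.12 to 0.25 kg. Origin: centre of the flat foot (the outlet); z along the mill, up. Stands in one of the four holes of the mill block (any of them); leave it alone.
- herb_mill: Upright tube-shaped battery spice mill with a green head, clear tube and black grinder collar at the foot (where it grinds out). 140 mm tall plus a 2 mm flat steel button on top; 36 mm in diameter, its head (the top 42 mm) 34 mm; 0.12 to 0.25 kg. Origin: centre of the flat foot (the outlet); z along the mill, up. Stands in one of the four holes of the mill block (any of them); leave it alone.
- stand: Wooden mill block, fixed, 76 x 250 x 58 mm high, with a row of four round holes along its y axis, 64 mm apart, each 41 mm across and 40 mm deep with a flat floor (18 mm above the counter). Three holes hold mills, one is empty. Origin: centre of its underside; z up.
- hole0 (a point): Centre of the mouth of hole 0 of the mill block, level with the block's top, at y = +96 mm in the block's frame. A seated mill's foot is 40 mm below it.
- hole1 (a point): Centre of the mouth of hole 1 of the mill block, level with the block's top, at y = +32 mm in the block's frame. A seated mill's foot is 40 mm below it.
- hole2 (a point): Centre of the mouth of hole 2 of the mill block, level with the block's top, at y = -32 mm in the block's frame. A seated mill's foot is 40 mm below it.
- hole3 (a point): Centre of the mouth of hole 3 of the mill block, level with the block's top, at y = -96 mm in the block's frame. A seated mill's foot is 40 mm below it.
- egg_red: Loose red egg cup with a boiled egg in it, its top cut off flat showing white and yolk: 65 mm tall to the cut, cup 50 mm across, foot 42 mm. Origin: centre of its underside, on the board; z up.
- egg_red_top (a point): Centre of the flat cut top of the egg in the red cup, 65 mm above that cup's origin; z up.
- egg_black: Loose black egg cup with a boiled egg in it, its top cut off flat showing white and yolk: 65 mm tall to the cut, cup 50 mm across, foot 42 mm. Origin: centre of its underside, on the board; z up. Leave it alone.
- egg_white: Loose white egg cup with a boiled egg in it, its top cut off flat showing white and yolk: 65 mm tall to the cut, cup 50 mm across, foot 42 mm. Origin: centre of its underside, on the board; z up. Leave it alone.
- board: Dark wooden board, fixed, 200 (x) x 270 (y) x 14 mm thick, lying on the counter. The three egg cups stand in a row about 80 mm apart along its y axis, some 45 mm beyond its middle in x (any order). Origin: centre of its underside.
- drainer: Dish drainer, fixed, standing between block and board: steel wire frame 300 (x) x 146 (y) mm, with small plates on edge up to 142 mm high and cutlery in a white caddy up to 145 mm high. Origin: centre of its underside.
- tumbler: Loose glass tumbler, 68 mm across, 100 mm tall, on the far side of the counter; leave it alone. Origin: centre of its underside.
- mug: Loose white mug, 80 mm across, 90 mm tall, handle on its +y side, on the far side; leave it alone. Origin: centre of its underside.
- soap: Loose yellow soap dispenser with white pump, 60 mm across, 171 mm tall, on the far side; leave it alone. Origin: centre of its underside.
- spoon: Loose steel spoon, 150 mm long, lying flat on the counter beyond the board; leave it alone. Origin: centre of its underside, x towards the bowl.

How it is judged (in metres and radians):
On the way:
1. the salt mill stands fully down in a hole of the mill block, upright, released and at rest (((horizontal distance between salt_mill and hole0 below 0.006 m and z of salt_mill in the frame of hole0 below -0.034 m) or (horizontal distance between salt_mill and hole1 below 0.006 m and z of salt_mill in the frame of hole1 below -0.034 m) or (horizontal distance between salt_mill and hole2 below 0.006 m and z of salt_mill in the frame of hole2 below -0.034 m) or (horizontal distance between salt_mill and hole3 below 0.006 m and z of salt_mill in the frame of hole3 below -0.034 m)) and angle between salt_mill's own z axis and vertical below 0.12 rad and contact force between salt_mill and the fingers below 0.05 N and linear speed of salt_mill below 0.03 m/s), for 0.3 s.
At the end, for the whole second after the job is handed in: Salt mill in a hole (within 6 mm of its axis, 34 mm deep), upright, released, at rest. Pepper mill gripped, still (0.02 m/s), upright within 0.10 rad, touching nothing else, its outlet within 12 mm sideways of the red cup's egg and 5 to 35 mm above its cut top (all of step 1 and horizontal distance between pepper_mill_outlet and egg_red_top below 0.012 m and z of pepper_mill_outlet in the frame of egg_red_top between 0.005 and 0.035 m and angle between pepper_mill's own z axis and vertical below 0.1 rad and linear speed of pepper_mill below 0.02 m/s and contact force between pepper_mill and the fingers above 1 N and contact force between pepper_mill and egg_red below 0.05 N and contact force between pepper_mill and egg_black below 0.05 N and contact force between pepper_mill and egg_white below 0.05 N and contact force between pepper_mill and board below 0.05 N and contact force between pepper_mill and stand below 0.05 N and contact force between pepper_mill and drainer below 0.05 N and contact force between pepper_mill and salt_mill below 0.05 N); the arm keeps its last pose, push and grip.
It fails at once if an egg cup is pushed or knocked over (moved more than 10 mm) (distance of any of egg_red, egg_black, egg_white from where it was at the start of the episode above 0.01 m or angle between any of egg_red, egg_black, egg_white's own z axis and vertical above 0.25 rad).
It fails at once if a bystander is disturbed (chilli or herb mill moved more than 12 mm; tumbler, mug or soap 15 mm, spoon 20 mm; or tipped over) (distance of any of chilli_mill, herb_mill from where it was at the start of the episode above 0.012 m or distance of any of tumbler, mug, soap from where it was at the start of the episode above 0.015 m or distance of spoon from where it was at the start of the episode above 0.02 m or angle between any of chilli_mill, herb_mill, tumbler, mug, soap's own z axis and vertical above 0.25 rad).
It fails at once if a mill or the arm knocks against the dish drainer or its plates (over 1 N) (contact force between any of salt_mill, pepper_mill, the arm, the fingers and drainer above 1 N).
It fails at once if a mill touches an egg or its cup (contact force between any of salt_mill, pepper_mill and egg_red above 0.2 N or contact force between any of salt_mill, pepper_mill and egg_black above 0.2 N or contact force between any of salt_mill, pepper_mill and egg_white above 0.2 N).
It fails at once if a mill is dropped (falls free at over 0.45 m/s) ((contact force between salt_mill and the fingers below 0.01 N and linear speed of salt_mill above 0.45 m/s) or (contact force between pepper_mill and the fingers below 0.01 N and linear speed of pepper_mill above 0.45 m/s)).
It also fails if it takes over 72 s, if anything falls off the work surface, if the arm or the gripper's body presses on something with over 40 N, if the wrist force passes 120 N, or if a joint passes its speed limit or range.

## Robot

A 6-joint arm with a two-finger parallel gripper is mounted at the origin on the work surface. World frame = base frame: x ahead of the robot, y to its left, z up, the work surface at z = 0. Lengths are in m, angles in degrees, forces in N, time in s.
With the tool pointing down it reaches from about 0.25 to 0.775 m from the base axis. Payload 4 kg.
Tool frame: the origin (TCP) lies at the very end of the fingers, on their centre line; the grasp point (between the pads) lies 19 mm behind it; z points along the fingers, y is the line along which they close (so a half turn about z gives the same grasp; the last joint's range is limited). The gripper opens to 94 mm and grips with 3 to 60 N. Pads are 16 mm wide; open, the fingers measure 119 mm over their backs; the gripper's body (75 mm by 177 mm) begins 78 mm behind the grasp point.
Start: joints at [68.577, 4.996, 78.535, -0, 96.463, -5.907], TCP at [0.147, 0.53, 0.206] pointing down, gripper open.
Joint ranges: [-177.83, 177.83], [-43.37, 116.18], [15.69, 146.23], [-61.86, 241.86], [9.47, 152.12], [-147.06, 147.06]. Speed limits (degrees/s): [159.86, 159.86, 180, 180, 180, 180].

## Interface

Orientations are given as [roll, pitch, yaw] about the fixed x, y, z axes, in that order (R = Rz(yaw) Ry(pitch) Rx(roll)).
In Python, from station import manip gives the robot as it stands.
- The arm moves only by the tool play_rows, never from a script. Its argument "rows" is text: rows parted by semicolons, each of 7 numbers parted by spaces: the shift along the tool's x, y, z each as a share of 0.5 m, from -1 to 1, then the turn, a rotation vector about the tool's x, y, z each as a share of pi rad, from -1 to 1, then the finger opening in mm, from 0 to 94. In form: dx dy dz ax ay az grip; .... A call has 1 to 20 rows; each row is the pose to reach, as a shift and turn from the pose commanded when the call began, along the tool's axes at that moment, turning the shorter way round; what a row does not reach only later rows make up. A row lasts 1/8 s, in which the tool goes at most 62.5 mm and 10.7 degrees, less where a joint would pass 70% of its speed; a pose out of reach is approached as far as the arm can. A call with a number of a shift or a turn outside -1 to 1 is refused whole. A call with a gripper value outside its range is refused whole. The fingers move at their own pace and stop on an object; "squeeze" is the grip in N (left out, the last holds). Time passes only in rows, so rows that repeat a pose let the fingers close. It gives the time, the measured TCP pose, the force, the opening and the grip force at its end, in the units of the state.
- manip.sense(): the state, without advancing time (a new reading comes with each control period).
- manip.grab_frame(name): name is "scene" or "top" or "wrist"; returns (picture, depth): 480x640x3 uint8, red, green, blue; 480x640 float32, m along the optical axis (not along the pixel's ray), 0 where there is no reading.
- manip.camera_info(name): a dict with "camera_matrix" (3x3 intrinsics, pixels), "k1" (the pictures are not rectified: a ray, as slopes to the right and down, at radius r is drawn at 1 + k1 r^2 times it, then the intrinsics apply), "xyz" and "orientation" of the camera in the world. Camera axes: x right, y down, z forward; pixel columns grow to the right and rows downward; lengths in m; the calibration is good to about 2 mm. A picture is of the moment at which its call begins: read the wrist's pose just before it. camera_info takes no time and is no camera call; for the wrist camera it gives the pose at the moment of the call.
- manip.close_job(): hands the job in; it is judged then, once.
Trained networks look in the newest picture that a camera, given by its name, has taken for a name from the list of things; names that differ only in an ending like _2 or _b are one class to them, and where a whole thing is asked for, a point or a joint stands for the part that bears it (a point fixed in the world has none). Each returns a list of dicts, best first, with "confidence" (0 to 1); they miss things now and then, are a little off and sometimes report something else, mostly with a low value. They report only what shows in the picture. A call takes as long as a camera call.
- manip.spot_in(camera, name): "centre" ([x, y, z] in m, in world coordinates, good to about 4 mm: the middle of the surface that is visible of it).
- manip.pinpoint(camera, name): "centre" ([x, y, z] in m, in world coordinates, good to about 4 mm: a listed point, or the origin of a listed thing).
The state is a dict: "time_s": time; "joint_pos": joint angles; "joint_vel": joint speeds; "joint_torque": joint torques, N m; "tcp_pos": TCP position; "orientation": TCP orientation; "force": force on the tool from outside, world axes, zero at the start; "wrist_torque": the same for the moment, N m; "opening": finger opening in m; "finger_force": force on a finger pad.
Only numpy, scipy, OpenCV 4.12 (cv2) and the standard library are available. Lean on these libraries where they do the work, as an engineer would, in place of code of your own. Each camera call takes 0.05 s, during which the arm holds its last target. There are 200 camera calls.

## Working session

There is one attempt and no reset: what is moved stays moved. The work goes in short steps, Python scripts to look and compute and a tool call to move; the robot and the scene stay as the last step left them, time stands still between calls to the robot, and variables do not carry over. Pictures are saved under pics/ and viewed, at most 10 in all, crops included, and the job is handed in when it is done.

Besides the shell and the picture viewer there is one more tool, called after ">>>" as name(argument=value, ...) on one line, values as JSON. play_rows: Moves the arm, as the interface text tells. Its arguments: {"type":"object","properties":{"rows":{"type":"string"},"squeeze":{"type":"number"}},"required":["rows"]}

```bash
mkdir -p pics; ls
python3 - <<'E'
from station import manip
import cv2,numpy as np
print(manip.sense())
for c in ("scene","top"):
    im,d=manip.grab_frame(c); cv2.imwrite(f"pics/{c}0.png",im[:,:,::-1])
    i=manip.camera_info(c); print(c,i)
    for n in ["salt_mill","pepper_mill","chilli_mill","herb_mill","stand","hole0","hole1","hole2","hole3","egg_red_top","egg_red","egg_black","egg_white","board","drainer","soap","mug","tumbler"]:
        r=manip.pinpoint(c,n); print(n,[(np.round(x["centre"],4).tolist(),round(x["confidence"],2)) for x in r[:2]])
E
```

```text
pics
{'time_s': 0.0, 'joint_pos': array([ 6.85774807e+01,  5.03997447e+00,  7.86240185e+01, -1.31398634e-03,
        9.64611423e+01, -5.90736162e+00]), 'joint_vel': array([-0.04801435,  0.02189462, -0.00171161, -0.03713705,  0.02999956,
       -0.05348588]), 'joint_torque': array([-4.56244015e-04, -3.40171802e+01, -3.02431548e+01,  7.15983007e-02,
        3.27692041e-02, -1.89329717e-04]), 'tcp_pos': array([0.14693734, 0.52945014, 0.20430234]), 'orientation': array([-1.79875395e+02, -1.15799280e-02,  1.64484683e+02]), 'force': array([ 0.95425292, -0.94733224,  0.01012998]), 'wrist_torque': array([-0.00255759, -0.03403184, -0.03869141]), 'finger_force': 0.0, 'opening': 0.09401548200279396}
scene {'camera_matrix': array([[561.57565983,   0.        , 325.90974986],
       [  0.        , 561.57565983, 239.98574432],
       [  0.        ,   0.        ,   1.        ]]), 'k1': 0.021513859142883646, 'xyz': array([ 1.11105817, -0.6199645 ,  1.09074368]), 'orientation': array([-142.35020453,   -0.73125528,   39.6817895 ])}
salt_mill [([0.3954, -0.3264, 0.0147], 0.66)]
pepper_mill [([0.7717, -0
[... 1619 characters left out ...]
7, 0.0575], 0.95)]
hole1 [([0.4952, 0.2944, 0.058], 0.98), ([0.4385, 0.117, 0.0575], 0.95)]
hole2 [([0.4952, 0.2944, 0.058], 0.98), ([0.4385, 0.117, 0.0575], 0.95)]
hole3 [([0.4952, 0.2944, 0.058], 0.98), ([0.4385, 0.117, 0.0575], 0.95)]
egg_red_top [([0.5075, -0.2193, 0.0777], 0.57)]
egg_red [([0.5068, -0.2207, 0.0136], 0.92)]
egg_black [([0.5073, -0.3028, 0.0154], 0.84)]
egg_white [([0.4807, -0.3799, 0.0131], 0.71), ([0.4712, 0.231, 0.0609], 0.7)]
board [([0.4561, -0.301, -0.0016], 0.68)]
drainer [([0.5336, -0.0353, -0.0014], 0.79)]
soap [([0.7732, -0.0866, -0.0021], 0.88)]
mug [([0.6934, 0.2828, -0.0007], 0.56)]
tumbler [([0.7533, 0.1803, -0.0012], 0.88), ([0.5059, -0.3031, 0.0136], 0.2)]
```

View pics/scene0.png

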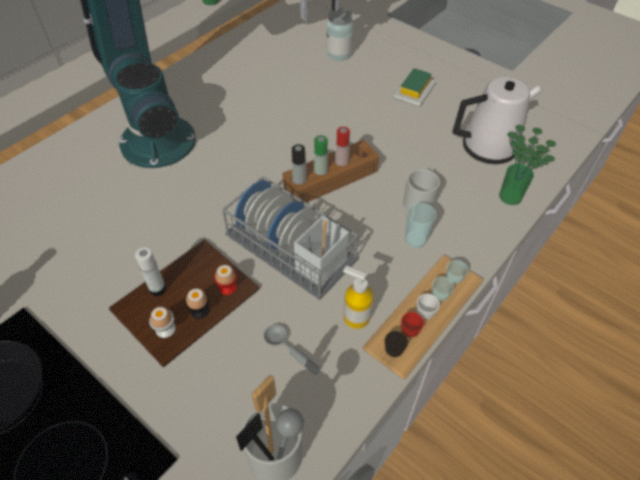

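View pics/top0.png

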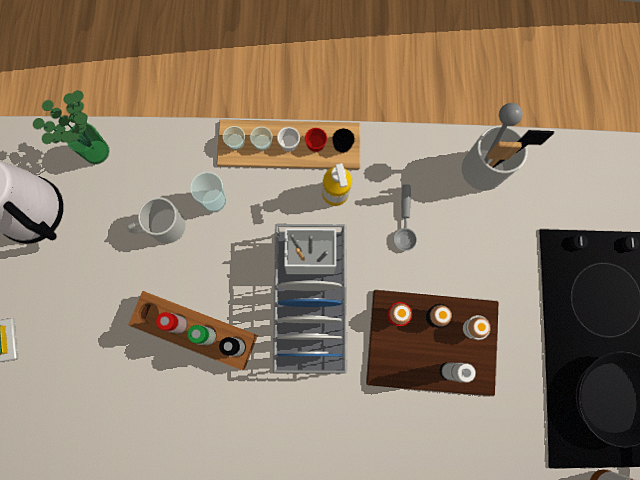

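```bash
cat > h.py <<'E'
from station import manip
import numpy as np, sys, cv2
from scipy.spatial.transform import Rotation as R
def shift(target, yaw, t0=None):
    s=manip.sense(); p=s["tcp_pos"]; o=R.from_euler("xyz",s["orientation"],degrees=True)
    g=R.from_euler("xyz",[180,0,yaw],degrees=True)
    d=o.inv().apply(np.array(target)-p)/.5; a=(o.inv()*g).as_rotvec()/np.pi
    print("t",round(s["time_s"],2),"p",p.round(4),"o",s["orientation"].round(2),"shift",d.round(4),"turn",a.round(4),"open",round(s["opening"],4),"ff",s["finger_force"],"F",s["force"].round(1))
def pix(cam,uv,z):  # intersect pixel ray with plane z
    i=manip.camera_info(cam); K=i["camera_matrix"]
    x=cv2.undistortPoints(np.array([[uv]],float),K,np.array([i["k1"],0,0,0])).ravel()
    o=R.from_euler("xyz",i["orientation"],degrees=True); r=o.apply([*x,1]); c=np.array(i["xyz"])
    return c+r*(z-c[2])/r[2]
E
python3 -c "
from h import *
shift([.42,.16,.32],71.4)"
```

```text
t 1.9 p [0.1471 0.53   0.2055] o [179.99   0.   164.48] shift [-0.7238 -0.567  -0.229 ] turn [ 0.     -0.      0.5171] open 0.0941 ff 0.0 F [ 0.  -0.1  0.9]
```

>>> play_rows(rows="0 0 -0.229 0 0 0 94; 0 0 -0.229 0 0 0 94; -0.724 -0.567 -0.229 0 0 0.517 94; -0.724 -0.567 -0.229 0 0 0.517 94; -0.724 -0.567 -0.229 0 0 0.517 94; -0.724 -0.567 -0.229 0 0 0.517 94; -0.724 -0.567 -0.229 0 0 0.517 94; -0.724 -0.567 -0.229 0 0 0.517 94; -0.724 -0.567 -0.229 0 0 0.517 94; -0.724 -0.567 -0.229 0 0 0.517 94; -0.724 -0.567 -0.229 0 0 0.517 94; -0.724 -0.567 -0.229 0 0 0.517 94; -0.724 -0.567 -0.229 0 0 0.517 94; -0.724 -0.567 -0.229 0 0 0.517 94; -0.724 -0.567 -0.229 0 0 0.517 94; -0.724 -0.567 -0.229 0 0 0.517 94")

```text
time_s: 3.9
tcp_pos: [0.42, 0.1602, 0.32]
orientation: [180.0, -0.0, 71.5]
force: [1.0, 0.7, 0.0]
opening: 0.094
finger_force: 0.0
```

Run:
```python
from h import *
im,d=manip.grab_frame("wrist"); cv2.imwrite("pics/w1.png",im[:,:,::-1]); np.savez("w1.npz",im=im,d=d)
print(manip.camera_info("wrist"))
for n in ["pepper_mill","herb_mill","chilli_mill","hole0"]:
    print(n,[(np.round(x["centre"],4).tolist(),round(x["confidence"],2)) for x in manip.pinpoint("wrist",n)[:4]])
shift([.42,-.25,.33],71.4)
```

```text
{'camera_matrix': array([[361.69009827,   0.        , 324.59616453],
       [  0.        , 361.69009827, 238.3927143 ],
       [  0.        ,   0.        ,   1.        ]]), 'k1': 0.025122943376358956, 'xyz': array([0.44395863, 0.23245523, 0.49903706]), 'orientation': array([ 1.65002721e+02,  6.17726783e-02, -1.85835719e+01])}
pepper_mill [([0.431, 0.1114, 0.0172], 0.85)]
herb_mill [([0.4522, 0.1702, 0.0151], 0.78), ([0.4941, 0.2911, 0.0603], 0.15)]
chilli_mill [([0.4767, 0.228, 0.0229], 0.77)]
hole0 [([0.4985, 0.2913, 0.0576], 0.98), ([0.478, 0.2353, 0.0593], 0.95), ([0.4347, 0.1103, 0.0557], 0.92), ([0.7698, -0.0837, 0.0036], 0.69)]
t 4.15 p [0.4201 0.16   0.32  ] o [ 1.800e+02 -1.000e-02  7.143e+01] shift [-0.7774  0.2609 -0.0201] turn [ 0.     -0.      0.0002] open 0.0939 ff 0.0 F [0.1 0.7 0.8]
```

View pics/w1.png

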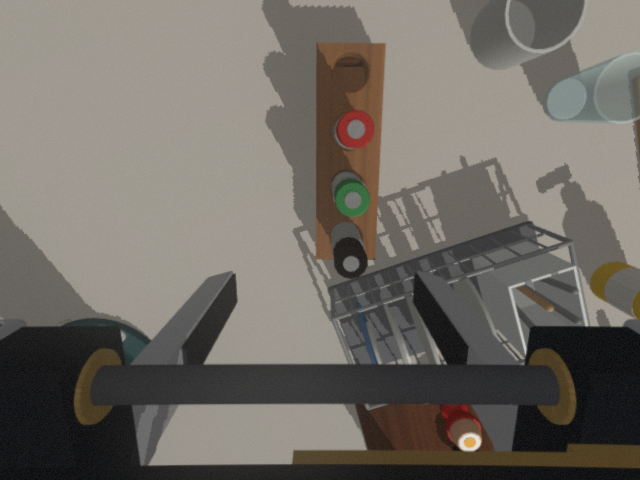

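```bash
cat >> h.py <<'E'
def cloud(cam,d):
    i=manip.camera_info(cam); K=i["camera_matrix"]
    v,u=np.mgrid[0:480,0:640]; x=cv2.undistortPoints(np.stack([u,v],-1).reshape(-1,1,2).astype(float),K,np.array([i["k1"],0,0,0])).reshape(480,640,2)
    P=np.dstack([x,np.ones((480,640))])*d[...,None]
    P=R.from_euler("xyz",i["orientation"],degrees=True).apply(P.reshape(-1,3)).reshape(480,640,3)+i["xyz"]; P[d==0]=np.nan
    return P
def block(P):
    m=(abs(P[...,2]-.058)<.006)&(P[...,0]>.38)&(P[...,0]<.56)&(P[...,1]>.05)&(P[...,1]<.36)
    m=cv2.morphologyEx(m.astype(np.uint8),cv2.MORPH_OPEN,np.ones((3,3)))
    n,l,s,_=cv2.connectedComponentsWithStats(m); m=l==1+s[1:,4].argmax()
    q=P[m]; (c,wh,a)=cv2.minAreaRect((q[:,:2]*1000).astype(np.float32)); print("block",np.round(c,1),np.round(wh,1),round(a,2),"z",np.median(q[:,2]).round(4))
def top(P,xy,r=.03,zlo=.125,zhi=.18):
    m=(np.hypot(P[...,0]-xy[0],P[...,1]-xy[1])<r)&(P[...,2]>zlo)&(P[...,2]<zhi); q=P[m]
    z=np.percentile(q[:,2],90); t=q[abs(q[:,2]-z)<.006]; (c,rr)=cv2.minEnclosingCircle((t[:,:2]*1000).astype(np.float32)); return np.round(c,1),round(rr,1),t.mean(0).round(4),len(t)
E
python3 - <<'E'
from h import *
w=np.load("w1.npz")
for cam in ("wrist","top"):
    d=w["d"] if cam=="wrist" else manip.grab_frame("top")[1]
    P=cloud(cam,d); block(P)
    for n,xy in dict(pepper=(.433,.112),herb=(.452,.17),chilli=(.476,.231),salt=(.394,-.326)).items():
        try: print(n,top(P,xy))
        except Exception as e: print(n,e)
print("button wrist", [pix("wrist",u,.160).round(4) for u in ((355.5,129.5),(352,200),(350.5,264))])
E
```

```text
block [463.6 204. ] [250.9  76.7] 70.98 z 0.0577
pepper (array([430.9, 113.9]), 16.9, array([0.4309, 0.1148, 0.1581]), 852)
herb (array([451.6, 173.6]), 16.9, array([0.4515, 0.1741, 0.1582]), 966)
chilli (array([473.5, 233.8]), 17.2, array([0.4732, 0.2338, 0.1581]), 1132)
salt index -1 is out of bounds for axis 0 with size 0
block [441.2 138.3] [118.6  77.1] 70.9 z 0.0574
pepper (array([431. , 110.5]), 17.0, array([0.4307, 0.1102, 0.1579]), 256)
herb (array([450.9, 170.3]), 16.9, array([0.4501, 0.1661, 0.1579]), 182)
chilli (array([475.3, 220.7]), 13.4, array([0.4768, 0.2187, 0.1565]), 66)
salt (array([ 394. , -326.7]), 16.7, array([ 0.3939, -0.3265,  0.1542]), 242)
button wrist [array([0.4732, 0.2332, 0.16  ]), array([0.4512, 0.1736, 0.16  ]), array([0.4306, 0.1133, 0.16  ])]
```

```bash
python3 -c "
from h import *
shift([.394,-.3265,.30],71.0)"
```

```text
t 4.2 p [0.4201 0.16   0.32  ] o [-180.     -0.     71.43] shift [-0.9389  0.2604  0.0399] turn [-0.     -0.      0.0024] open 0.0941 ff 0.0 F [ 0.1 -0.4  0.1]
```

>>> play_rows(rows="-0.939 0.260 0 0 0 0.0024 94; -0.939 0.260 0 0 0 0.0024 94; -0.939 0.260 0 0 0 0.0024 94; -0.939 0.260 0 0 0 0.0024 94; -0.939 0.260 0 0 0 0.0024 94; -0.939 0.260 0 0 0 0.0024 94; -0.939 0.260 0 0 0 0.0024 94; -0.939 0.260 0.04 0 0 0.0024 94; -0.939 0.260 0.04 0 0 0.0024 94; -0.939 0.260 0.04 0 0 0.0024 94; -0.939 0.260 0.04 0 0 0.0024 94; -0.939 0.260 0.04 0 0 0.0024 94; -0.939 0.260 0.04 0 0 0.0024 94")

```text
time_s: 5.82
tcp_pos: [0.3941, -0.3258, 0.3006]
orientation: [179.9, 0.0, 71.1]
force: [0.1, 0.3, -0.3]
opening: 0.094
finger_force: 0.0
```

Run:
```python
from h import *
im,d=manip.grab_frame("wrist"); cv2.imwrite("pics/w2.png",im[:,:,::-1]); np.savez("w2.npz",im=im,d=d)
P=cloud("wrist",d); print(top(P,(.394,-.3265)))
for n,xy in dict(red=(.507,-.22),black=(.505,-.302),white=(.481,-.379)).items(): 
    try: print(n,top(P,xy,.022,.070,.09))
    except Exception as e: print(n,e)
shift([.394,-.3265,.11],71)
d=manip.grab_frame("top")[1]; P=cloud("top",d); block(P)
for n,xy in dict(red=(.507,-.22),black=(.505,-.302),white=(.481,-.379)).items(): print(n,top(P,xy,.022,.070,.09))
```

```text
(array([ 392.8, -324.3]), 16.9, array([ 0.3931, -0.3236,  0.154 ]), 1006)
red (array([ 505.5, -217.6]), 19.0, array([ 0.505 , -0.2182,  0.0776]), 1066)
black (array([ 503.7, -300.4]), 18.6, array([ 0.5026, -0.2998,  0.0777]), 882)
white (array([ 480.9, -378. ]), 18.6, array([ 0.4805, -0.3769,  0.0776]), 756)
t 5.88 p [ 0.394  -0.326   0.3004] o [1.7995e+02 2.0000e-02 7.1050e+01] shift [-0.0009 -0.      0.3809] turn [0.0003 0.0001 0.0003] open 0.094 ff 0.0 F [-0.4 -0.6 -0.8]
block [462.9 201.2] [251.9  77. ] 70.96 z 0.0573
red (array([ 506.6, -220.5]), 18.4, array([ 0.5062, -0.2202,  0.0783]), 237)
black (array([ 504.2, -301.4]), 18.6, array([ 0.5042, -0.3027,  0.0784]), 219)
white (array([ 482.9, -380.2]), 17.9, array([ 0.4833, -0.3801,  0.0787]), 222)
```

View pics/w2.png

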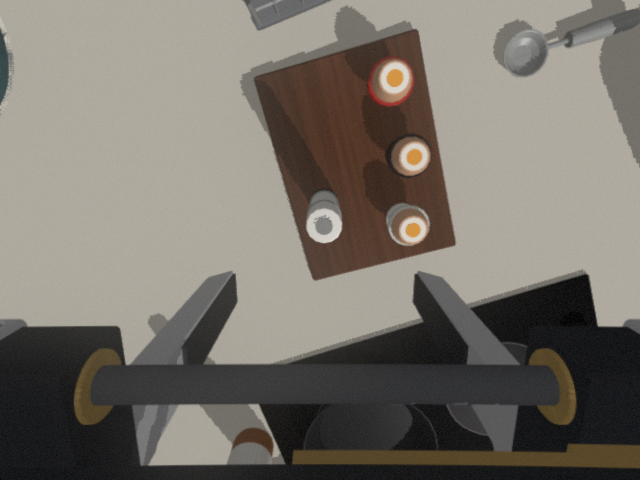

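>>> play_rows(rows="0.0028 -0.003 0.07 0 0 0 94; 0.0028 -0.003 0.14 0 0 0 94; 0.0028 -0.003 0.2 0 0 0 94; 0.0028 -0.003 0.25 0 0 0 94; 0.0028 -0.003 0.3 0 0 0 94; 0.0028 -0.003 0.34 0 0 0 94; 0.0028 -0.003 0.365 0 0 0 94; 0.0028 -0.003 0.375 0 0 0 94; 0.0028 -0.003 0.375 0 0 0 94; 0.0028 -0.003 0.375 0 0 0 60; 0.0028 -0.003 0.375 0 0 0 45; 0.0028 -0.003 0.375 0 0 0 38; 0.0028 -0.003 0.375 0 0 0 34; 0.0028 -0.003 0.375 0 0 0 30; 0.0028 -0.003 0.375 0 0 0 25; 0.0028 -0.003 0.375 0 0 0 20; 0.0028 -0.003 0.375 0 0 0 20; 0.0028 -0.003 0.375 0 0 0 20", squeeze=15)

```text
time_s: 8.18
tcp_pos: [0.3928, -0.3247, 0.1124]
orientation: [180.0, -0.0, 71.0]
force: [0.0, -0.0, -0.1]
opening: 0.0339
finger_force: 15.0
```

Run:
```python
from h import *
im,d=manip.grab_frame("wrist"); cv2.imwrite("pics/w3.png",im[:,:,::-1]); np.savez("w3.npz",im=im,d=d)
P=cloud("wrist",d); print(top(P,(.394,-.3265),.03,.14))
shift([.394,-.3265,.3],71)
```

```text
(array([ 397.3, -315.4]), 27.2, array([ 0.3978, -0.3173,  0.1718]), 1188)
t 8.22 p [ 0.3929 -0.3247  0.1124] o [179.99  -0.    70.99] shift [-0.0027  0.0034 -0.3751] turn [ 0. -0. -0.] open 0.0336 ff 14.99221846461296 F [ 0.1 -0.2 -0.5]
```

View pics/w3.png

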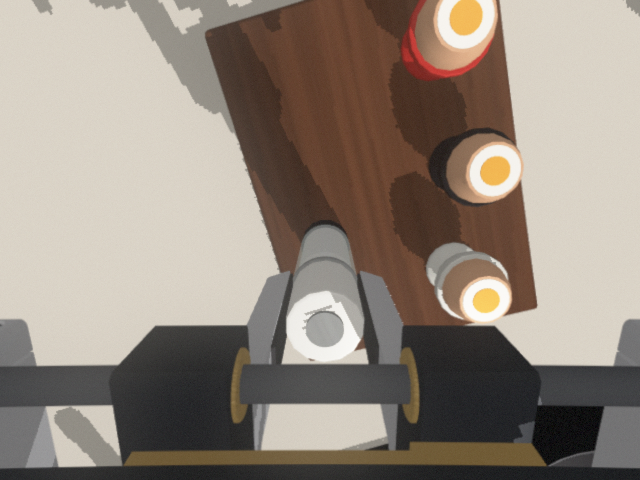

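Run:
```python
from h import *
q=pix("wrist",(325,328),.156); p=manip.sense()["tcp_pos"]; print(q,p)
o=R.from_euler("xyz",manip.sense()["orientation"],degrees=True); print("bias in tool axes mm",o.inv().apply(q-p)*1000)
```

```text
[ 0.39298044 -0.3231772   0.156     ] [ 0.39285611 -0.32467766  0.11243818]
bias in tool axes mm [  1.46286653  -0.36622323 -43.56173955]
```

>>> play_rows(rows="0 0 -0.01 0 0 0 20; 0 0 -0.03 0 0 0 20; 0 0 -0.07 0 0 0 20; 0 0 -0.13 0 0 0 20; 0 0 -0.19 0 0 0 20; 0 0 -0.25 0 0 0 20; 0 0 -0.31 0 0 0 20; 0 0 -0.37 0 0 0 20; 0 0 -0.4 0 0 0 20; 0 0 -0.415 0 0 0 20; 0 0 -0.415 0 0 0 20", squeeze=20)

```text
time_s: 9.6
tcp_pos: [0.3928, -0.3246, 0.3196]
orientation: [-180.0, -0.0, 71.0]
force: [-1.0, -0.1, -2.1]
opening: 0.0335
finger_force: 20.0
```

```bash
python3 -c "
from h import *
shift([.4949,.2948,.32],71)"
```

```text
t 9.6 p [ 0.3928 -0.3246  0.3196] o [-1.7997e+02 -2.0000e-02  7.1000e+01] shift [ 1.2378e+00 -2.1030e-01 -3.0000e-04] turn [-0.0002 -0.0001 -0.    ] open 0.0335 ff 19.990143477916718 F [-1.  -0.1 -2.1]
```

>>> play_rows(rows="0.02 0 0 0 0 0 20; 0.07 -0.01 0 0 0 0 20; 0.14 -0.02 0 0 0 0 20; 0.22 -0.035 0 0 0 0 20; 0.3 -0.05 0 0 0 0 20; 0.38 -0.06 0 0 0 0 20; 0.46 -0.075 0 0 0 0 20; 0.54 -0.09 0 0 0 0 20; 0.62 -0.1 0 0 0 0 20; 0.7 -0.115 0 0 0 0 20; 0.78 -0.13 0 0 0 0 20; 0.86 -0.145 0 0 0 0 20; 0.92 -0.155 0 0 0 0 20; 0.96 -0.163 0 0 0 0 20; 0.98 -0.167 0 0 0 0 20")

```text
time_s: 11.48
tcp_pos: [0.4728, 0.1671, 0.3188]
orientation: [-179.9, 0.1, 71.1]
force: [-0.1, 0.9, -1.9]
opening: 0.0338
finger_force: 20.0
```

```bash
python3 -c "
from h import *
shift([.4947,.2933,.24],71)"
```

```text
t 11.47 p [0.4728 0.1671 0.3188] o [-1.7988e+02  6.0000e-02  7.1100e+01] shift [ 0.2531 -0.0399  0.1574] turn [-0.0007  0.0003  0.0005] open 0.0338 ff 19.989842176437378 F [-0.1  0.9 -1.9]
```

>>> play_rows(rows="0.02 -0.003 0 0 0 0 20; 0.07 -0.011 0 0 0 0 20; 0.13 -0.02 0 0 0 0 20; 0.19 -0.03 0 0 0 0 20; 0.235 -0.037 0 0 0 0 20; 0.253 -0.04 0 0 0 0 20; 0.253 -0.04 0 0 0 0 20; 0.253 -0.04 0.04 0 0 0 20; 0.253 -0.04 0.09 0 0 0 20; 0.253 -0.04 0.15 0 0 0 20; 0.253 -0.04 0.2 0 0 0 20; 0.253 -0.04 0.23 0 0 0 20; 0.253 -0.04 0.24 0 0 0 20; 0.253 -0.04 0.24 0 0 0 20")

```text
time_s: 13.22
tcp_pos: [0.496, 0.2918, 0.2006]
orientation: [180.0, -0.0, 71.0]
force: [1.0, -0.4, -2.6]
opening: 0.034
finger_force: 20.0
```

Run:
```python
from h import *
im,d=manip.grab_frame("wrist"); cv2.imwrite("pics/w4.png",im[:,:,::-1]); np.savez("w4.npz",im=im,d=d)
P=cloud("wrist",d); block(P)
shift([.4947,.2933,.12],71)
```

```text
block [491.7 287.2] [75.5 76.2] 70.82 z 0.0584
t 13.28 p [0.4963 0.292  0.2012] o [ 1.7992e+02 -8.0000e-02  7.0980e+01] shift [ 0.0013 -0.004   0.1623] turn [ 0.0005 -0.0004 -0.0001] open 0.0339 ff 19.99020606279373 F [ 0.  -0.4 -2.7]
```

View pics/w4.png

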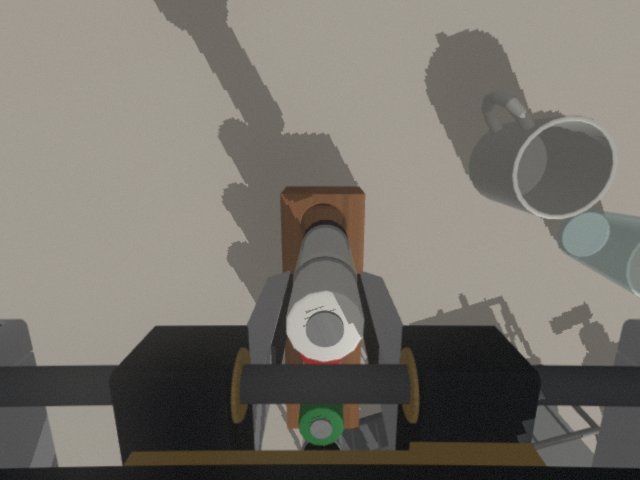

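>>> play_rows(rows="0.002 -0.0043 0.02 0 0 0 20; 0.002 -0.0043 0.04 0 0 0 20; 0.002 -0.0043 0.06 0 0 0 20; 0.002 -0.0043 0.075 0 0 0 20; 0.002 -0.0043 0.085 0 0 0 20; 0.002 -0.0043 0.092 0 0 0 20; 0.002 -0.0043 0.098 0 0 0 20; 0.002 -0.0043 0.103 0 0 0 20; 0.002 -0.0043 0.103 0 0 0 20; 0.002 -0.0043 0.103 0 0 0 20")

```text
time_s: 14.52
tcp_pos: [0.4941, 0.2936, 0.1487]
orientation: [180.0, -0.0, 71.0]
force: [-0.3, -0.4, -2.2]
opening: 0.0336
finger_force: 20.0
```

```bash
python3 -c "
from h import *
shift([.4945,.2936,.1165],71); print(manip.sense()['force'],manip.sense()['wrist_torque'])"
```

```text
t 14.53 p [0.4941 0.2936 0.1487] o [ 1.7998e+02 -2.0000e-02  7.0990e+01] shift [0.0002 0.0007 0.0644] turn [ 0.0001 -0.0001 -0.0001] open 0.0336 ff 19.9901282787323 F [-0.3 -0.4 -2.2]
[-0.33742272 -0.41072158 -2.20823122] [-0.10216235  0.07459573 -0.04891931]
```

>>> play_rows(rows="0 0 0.008 0 0 0 20; 0 0 0.016 0 0 0 20; 0 0 0.024 0 0 0 20; 0 0 0.032 0 0 0 20; 0 0 0.04 0 0 0 20; 0 0 0.047 0 0 0 20; 0 0 0.054 0 0 0 20; 0 0 0.059 0 0 0 20; 0 0 0.062 0 0 0 20; 0 0 0.0635 0 0 0 20; 0 0 0.0635 0 0 0 20")

```text
time_s: 15.9
tcp_pos: [0.4941, 0.2936, 0.1168]
orientation: [180.0, -0.0, 71.0]
force: [0.9, 0.1, -1.7]
opening: 0.0336
finger_force: 20.0
```

```bash
python3 -c "
from h import *
shift([.4945,.2936,.1165],71)"
```

```text
t 15.9 p [0.4941 0.2936 0.1168] o [ 1.7999e+02 -1.0000e-02  7.0990e+01] shift [0.0003 0.0008 0.0006] turn [ 0.     -0.0001 -0.    ] open 0.0336 ff 19.99015599489212 F [ 0.9  0.1 -1.7]
```

>>> play_rows(rows="0 0 0.001 0 0 0 33; 0 0 0.001 0 0 0 36; 0 0 0.001 0 0 0 42; 0 0 0.001 0 0 0 55; 0 0 0.001 0 0 0 70; 0 0 0.001 0 0 0 70; 0 0 -0.02 0 0 0 70; 0 0 -0.06 0 0 0 70; 0 0 -0.12 0 0 0 70; 0 0 -0.2 0 0 0 70; 0 0 -0.28 0 0 0 70; 0 0 -0.36 0 0 0 70; 0 0 -0.4 0 0 0 70; 0 0 -0.41 0 0 0 70; 0 0 -0.41 0 0 0 70")

```text
time_s: 17.77
tcp_pos: [0.494, 0.2935, 0.3216]
orientation: [-180.0, 0.0, 71.0]
force: [0.3, -0.1, -0.3]
opening: 0.0699
finger_force: 0.0
```

Run:
```python
from h import *
im,d=manip.grab_frame("wrist"); cv2.imwrite("pics/w5.png",im[:,:,::-1])
P=cloud("wrist",d); block(P)
for n,xy in dict(salt=(.495,.295),chilli=(.4735,.234),herb=(.4515,.174),pepper=(.431,.114)).items():
    try: print(n,top(P,xy))
    except Exception as e: print(n,e)
shift([.4309,.1139,.3],71)
```

```text
block [461.9 203.6] [249.9  76. ] 70.88 z 0.0571
salt (array([493.5, 293.9]), 17.0, array([0.4936, 0.2946, 0.1574]), 910)
chilli (array([472.8, 234.2]), 17.0, array([0.4732, 0.2349, 0.1574]), 817)
herb (array([451. , 174.1]), 17.2, array([0.4515, 0.1754, 0.1574]), 736)
pepper (array([425.5,  98.9]), 2.8, array([0.4254, 0.0988, 0.1574]), 6)
t 17.82 p [0.4938 0.2934 0.3207] o [-1.7993e+02  7.0000e-02  7.0990e+01] shift [-0.3804 -0.0019  0.0418] turn [-0.0004  0.0004 -0.    ] open 0.07 ff 0.0 F [-0.5 -0.1 -1.2]
```

View pics/w5.png

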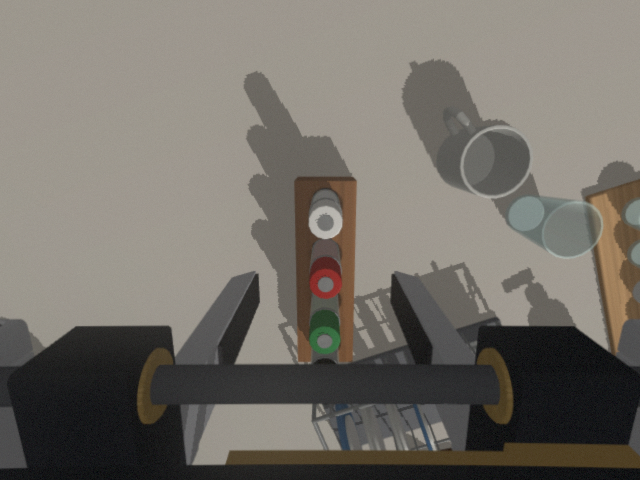

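>>> play_rows(rows="-0.06 0 0 0 0 0 70; -0.14 -0.001 0 0 0 0 70; -0.22 -0.002 0 0 0 0 70; -0.3 -0.002 0 0 0 0 70; -0.36 -0.002 0 0 0 0 70; -0.382 -0.002 0.02 0 0 0 70; -0.382 -0.002 0.06 0 0 0 70; -0.382 -0.002 0.12 0 0 0 70; -0.382 -0.002 0.18 0 0 0 70; -0.382 -0.002 0.24 0 0 0 70; -0.382 -0.002 0.29 0 0 0 70; -0.382 -0.002 0.34 0 0 0 70; -0.382 -0.002 0.38 0 0 0 70; -0.382 -0.002 0.4 0 0 0 70; -0.382 -0.002 0.4075 0 0 0 70; -0.382 -0.002 0.4075 0 0 0 70")

```text
time_s: 19.82
tcp_pos: [0.4311, 0.1135, 0.1181]
orientation: [180.0, -0.0, 71.0]
force: [-0.6, 0.6, -0.5]
opening: 0.0703
finger_force: 0.0
```

>>> play_rows(rows="0 0 0 0 0 0 50; 0 0 0 0 0 0 40; 0 0 0 0 0 0 35; 0 0 0 0 0 0 30; 0 0 0 0 0 0 25; 0 0 0 0 0 0 20; 0 0 0 0 0 0 20; 0 0 0 0 0 0 20", squeeze=20)

```text
time_s: 20.82
tcp_pos: [0.431, 0.1133, 0.1181]
orientation: [180.0, -0.0, 71.0]
force: [0.3, 0.1, 0.8]
opening: 0.0336
finger_force: 20.0
```

```bash
python3 -c "
from h import *
shift([.4306,.113,.33],71)"
```

```text
t 20.82 p [0.431  0.1133 0.1181] o [ 1.7998e+02 -1.0000e-02  7.0990e+01] shift [-8.000e-04 -4.000e-04 -4.238e-01] turn [ 0.0001 -0.0001 -0.    ] open 0.0336 ff 19.9947452545166 F [0.3 0.1 0.8]
```

>>> play_rows(rows="0 0 -0.01 0 0 0 20; 0 0 -0.03 0 0 0 20; 0 0 -0.06 0 0 0 20; 0 0 -0.1 0 0 0 20; 0 0 -0.15 0 0 0 20; 0 0 -0.2 0 0 0 20; 0 0 -0.26 0 0 0 20; 0 0 -0.32 0 0 0 20; 0 0 -0.38 0 0 0 20; 0 0 -0.41 0 0 0 20; 0 0 -0.42 0 0 0 20; 0 0 -0.42 0 0 0 20")

```text
time_s: 22.32
tcp_pos: [0.4307, 0.1133, 0.3274]
orientation: [-179.9, 0.0, 71.0]
force: [0.0, -0.1, -2.2]
opening: 0.0338
finger_force: 20.0
```

```bash
python3 -c "
from h import *
im,d=manip.grab_frame('top'); P=cloud('top',d)
print(top(P,(.495,.293)))
shift([.506,-.219,.33],71)"
```

```text
Traceback (most recent call last):
  File "h.py", line 27, in top
    z=np.percentile(q[:,2],90); t=q[abs(q[:,2]-z)<.006]; (c,rr)=cv2.minEnclosingCircle((t[:,:2]*1000).astype(np.float32)); return np.round(c,1),round(rr,1),t.mean(0).round(4),len(t)
IndexError: index -1 is out of bounds for axis 0 with size 0
```

>>> play_rows(rows="-0.015 0.01 0 0 0 0 20; -0.05 0.031 0 0 0 0 20; -0.1 0.062 0 0 0 0 20; -0.16 0.099 0 0 0 0 20; -0.22 0.136 0 0 0 0 20; -0.28 0.174 0 0 0 0 20; -0.34 0.211 0 0 0 0 20; -0.4 0.248 0 0 0 0 20; -0.46 0.285 0 0 0 0 20; -0.51 0.316 0 0 0 0 20; -0.55 0.341 0 0 0 0 20; -0.57 0.354 0 0 0 0 20; -0.579 0.359 0 0 0 0 20; -0.579 0.359 0 0 0 0 20")

```text
time_s: 24.12
tcp_pos: [0.5063, -0.2185, 0.328]
orientation: [-180.0, -0.0, 71.0]
force: [0.2, 0.6, -1.8]
opening: 0.0337
finger_force: 20.0
```

Run:
```python
from h import *
im,d=manip.grab_frame("wrist"); cv2.imwrite("pics/w6.png",im[:,:,::-1]); np.savez("w6.npz",im=im,d=d)
P=cloud("wrist",d)
try: print("red",top(P,(.506,-.219),.022,.070,.09))
except Exception as e: print(e)
print(manip.pinpoint("wrist","egg_red_top"),manip.pinpoint("wrist","pepper_mill_outlet"))
shift([.506,-.219,.2],71)
d=manip.grab_frame("top")[1]; P=cloud("top",d)
print("salt",top(P,(.495,.293)))
```

```text
red (array([ 505.8, -217.6]), 18.2, array([ 0.5062, -0.2164,  0.0782]), 672)
[{'centre': [0.5059, -0.2168, 0.0824], 'confidence': 0.89}, {'centre': [0.5087, -0.2189, 0.2321], 'confidence': 0.45}] [{'centre': [0.5108, -0.2196, 0.2268], 'confidence': 0.71}]
t 24.27 p [ 0.5063 -0.2181  0.3283] o [ 1.7997e+02 -1.0000e-02  7.1060e+01] shift [-2.000e-03 -2.000e-04  2.567e-01] turn [ 0.0002 -0.0001  0.0003] open 0.0337 ff 19.993018805980682 F [-0.2 -0.8 -1.1]
salt (array([494.2, 289.4]), 16.5, array([0.4939, 0.2897, 0.1577]), 234)
```

View pics/w6.png

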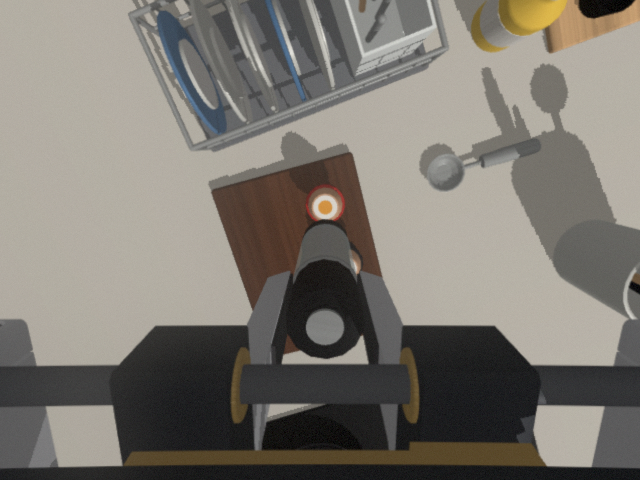

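>>> play_rows(rows="0 -0.0005 0.01 0 0 0 20; 0 -0.0005 0.03 0 0 0 20; 0 -0.0005 0.06 0 0 0 20; 0 -0.0005 0.1 0 0 0 20; 0 -0.0005 0.14 0 0 0 20; 0 -0.0005 0.175 0 0 0 20; 0 -0.0005 0.205 0 0 0 20; 0 -0.0005 0.23 0 0 0 20; 0 -0.0005 0.247 0 0 0 20; 0 -0.0005 0.255 0 0 0 20; 0 -0.0005 0.257 0 0 0 20; 0 -0.0005 0.257 0 0 0 20; 0 -0.0005 0.257 0 0 0 20; 0 -0.0005 0.257 0 0 0 20")

```text
time_s: 26.08
tcp_pos: [0.5062, -0.2189, 0.1998]
orientation: [180.0, 0.0, 71.0]
force: [-0.4, 0.0, -1.4]
opening: 0.0334
finger_force: 20.0
```

Run:
```python
from h import *
shift([.506,-.219,.2],71)
im,d=manip.grab_frame("scene"); cv2.imwrite("pics/s7.png",cv2.resize(im[200:400,60:340,::-1],None,fx=2.5,fy=2.5))
print(manip.pinpoint("scene","pepper_mill_outlet")[:1],manip.pinpoint("scene","egg_red_top")[:1],manip.pinpoint("scene","salt_mill")[:1])
```

```text
t 26.07 p [ 0.5062 -0.2189  0.1998] o [179.97   0.    70.99] shift [-0.0004 -0.0003 -0.0005] turn [ 0.0002  0.     -0.    ] open 0.0334 ff 19.992982149124146 F [-0.4  0.  -1.4]
[{'centre': [0.5054, -0.2187, 0.0998], 'confidence': 0.81}] [{'centre': [0.505, -0.219, 0.077], 'confidence': 0.56}] [{'centre': [0.4937, 0.2932, 0.0163], 'confidence': 0.96}]
```

View pics/s7.png

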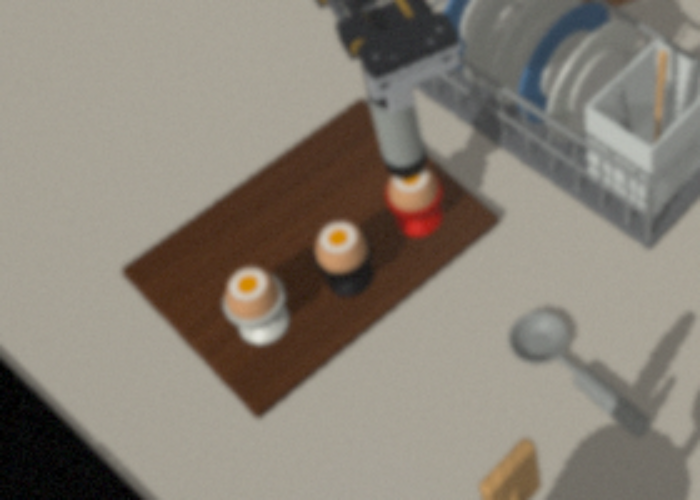

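The picture shows the pepper mill hanging upright just above the red cup's egg, with its foot at crop pixel (408,165) and the egg top at (411,180). Outlet and egg line up and the salt mill is seated, so I'm handing in.

```bash
python3 -c "
from station import manip
print(manip.close_job())"
```

```text
the job is handed in; nothing more can be done
None
```

The salt mill is back in the block's empty hole, upright, fully down and released, and the pepper mill is held upright and still about 2 cm above the egg in the red cup; the job is handed in, but the hand-in returned no verdict.

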